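# Nip the paint tin in the stirring clamp and leave it locked

### The arm

A 6-joint arm with a two-finger parallel gripper is mounted at the origin on a cart in front of the work surface, level with it; the furniture and walls round the work are solid. World frame = base frame: x ahead of the robot, y to its left, z up, the work surface at z = 0. Lengths are in m, angles in rad, forces in N, time in s.
With the tool pointing down it reaches from about 0.3 to 0.775 m from the base axis. Payload 14.6 kg.
Tool frame: the origin (TCP) lies midway between the tips of the shut fingers; the grasp point (between the pads) lies 19 mm behind it (hold_point_z is the distance from the TCP to the grasp point, in m); z points along the fingers, y is the line along which they close (so a half turn about z gives the same grasp; the last joint's range is limited). The gripper opens to 85 mm and grips with 20 to 120 N. Pads are 22 mm wide; open, the fingers measure 114 mm over their backs; the gripper's body (76 mm by 85 mm) begins 54 mm behind the grasp point. The pads swing forward as they close: fully open they stand 13 mm farther back than shut.
Start: joints at [-1.275, 0.3, 1.521, -0, 1.321, -0.067], TCP at [0.195, -0.514, 0.231] pointing down, gripper open.
Joint ranges: [-3.03, 3.03], [-0.79, 2.21], [0.23, 2.52], [-1.04, 4.18], [0, 3.07], [-2.55, 2.55]. Speed limits (rad/s): [2.22, 2.22, 2.57, 3.14, 3.14, 3.14].

### API

Orientations are given as a unit quaternion [x, y, z, w].
In Python, from workcell import observe, read_camera, finish_job, hold_point_z gives the robot as it stands.
- The arm moves only by the shell command python3 -m jog 'ROWS'. ROWS is JSON, a list of rows, each an object of numbers: "dx", "dy", "dz": the shift along the tool's x, y, z in mm; "ax", "ay", "az": the turn, a rotation vector about the tool's x, y, z in degrees; "claw": the opening, from -1 (shut) to 1 (fully open). In form: [{"dx": .., "dy": .., "dz": .., "ax": .., "ay": .., "az": .., "claw": ..}, ...]. A call has 1 to 10 rows; each row shifts and turns the commanded pose from where the row before left it, along the tool's axes as they then stand; what a row does not reach is not made up. A row lasts 1/10 s, in which the tool goes at most 50 mm and 8.59 degrees, less where a joint would pass 70% of its speed; a pose out of reach is approached as far as the arm can. A call with a gripper value outside its range is refused whole. The fingers move at their own pace and stop on an object; the grip force is fixed at half the most. Time passes only in rows, so rows that do not move let the fingers close. It gives the time, the measured TCP pose, the force, the opening and the grip force at its end, in the units of the state.
- observe(): the state, without advancing time (a new reading comes with each control period).
- read_camera(name): name is "scene" or "top" or "wrist"; returns a dict with "frame" (480x640x3 uint8, blue, green, red), "fx", "fy", "cx", "cy" (pixels), "rvec" (rotation vector, rad) and "tvec" (3), from world to camera coordinates, as OpenCV has them; the wrist camera has in their place "hand_eye" (4x4, takes a point from camera to tool coordinates, whose origin is the TCP and whose axes are the flange's). Camera axes: x right, y down, z forward; pixel columns grow to the right and rows downward; lengths in m; the calibration is good to about 2 mm. A picture is of the moment at which its call begins: read the wrist's pose just before it. There is no depth.
- finish_job(): hands the job in; it is judged then, once.
The state is a dict: "clock": time; "joint_pos": joint angles; "qvel": joint speeds; "effort": joint torques, N m; "eef_pos": TCP position; "ee_rot": TCP orientation; "wrist_force": force on the tool from outside, world axes, zero at the start; "wrist_torque": the same for the moment, N m; "width": opening from 0.0 (shut) to 1.0 (fully open); "finger_force": force on a finger pad.
Only numpy, scipy, OpenCV 4.12 (cv2) and the standard library are available. Lean on these libraries where they do the work, as an engineer would, in place of code of your own. Each camera call takes 0.05 s, during which the arm holds its last target. There are 200 camera calls.

### The job

The small paint tin stands loose in the bench clamp and is about to be stirred by machine. Pinch in both release tabs of the clamp's knob and, keeping them in, turn the knob clockwise until you feel the foot press firmly on the tin, about 20 N, and never so hard that it dents (over 30 N). Then let go, so that both tabs spring out and lock the knob there, with the tin left upright and held in the clamp and the lid, bottle and marker beside it undisturbed.

Things in the scene. Friction and masses are not known exactly. Their poses are not given: they have to be found in the camera images.
- stir_clamp: bench clamp bolted to the worktop: bed 304x104x8 mm, gear housing 84x96 mm and 38 mm high, round lock ring (radius 50, top 54 mm high), fixed vee jaw (top 76 mm high) at the far end. Origin under the knob axis on the worktop; its x axis points from the knob along the clamp to the tin, z up. The vee touches the tin at its far side
- clamp_rack: sliding steel rack with a crosshead (54 mm wide, 62 mm high, 66 to 78 mm from the knob axis) that carries the clamp foot; x toward the tin. It moves 26 mm toward the tin per radian of knob. The foot, a 30 mm rubber disc 46 mm up, stands on a screw set anew each time: its gap to the tin is 2 to 26 mm, not measured. The foot is sprung: 3 N per mm after it touches
- lock_knob (a joint): clamp knob on a vertical axis, rad: 0 at the start, grows as the knob turns clockwise seen from above, stop at 1.6. Locked both ways, every 0.087 rad, unless BOTH tabs are in. Turning it takes about 0.04 N m of friction plus 0.026 N m for each newton of foot force (10 N: 0.30, 20 N: 0.56, 30 N: 0.82). Let go, it backs off by up to one tooth (0.087 rad, 7 N) until the pawls drop in
- knob_grip (a point): point on the knob's axis, 80 mm above the worktop, at the middle height of the tabs. Its x axis runs across the tabs (the line along which to pinch), z up, and turns with the knob. The knob's black core between the tabs is a bar 24 mm thick (x), 54 mm wide (y), top 94 mm above the worktop
- tab_a_face (a point): middle of the outer face of release tab A, 80 mm above the worktop: a grey ribbed upright paddle 30 mm wide, 6 mm thick, 58 to 98 mm above the worktop, on the +x side of the knob_grip frame, 24 mm from the knob axis. Moves in with the tab
- tab_b_face (a point): middle of the outer face of release tab B, the same on the opposite (-x) side; 48 mm over both tabs when out, 38 mm when both are fully in
- tab_a (a joint): how far tab A is pinched in, m: 0 out (locked when between the teeth), 0.005 fully in at its stop. Its spring pushes out with 6 N at 0 and 12 N fully in. The pawl is clear of the lock ring from about 0.0025; pinch to over 0.003
- tab_b (a joint): how far tab B is pinched in, m: the same as tab A
- tin: open small paint tin, 91 mm wide and 98 mm high, 0.4 to 0.85 kg, standing loose on the clamp's bed between foot and vee; origin at the centre of its underside, z up. Its wall dents when the foot presses with more than 30 N; under 10 N it would turn with the stirrer
- tin_seat (a point): where the centre of the tin's underside lies when the tin is home in the vee: 175 mm from the knob axis along the clamp, on the bed's top, 8 mm above the worktop
- mix_can: big mixing can standing at the left of the worktop near the robot, not part of the job: about 310x230 mm and 370 mm high; pass over it. Origin at the centre of its underside
- lid_by: bystander: lid of a tin lying flat, 93 mm wide, 7 mm high; origin at the centre of its underside
- toner_by: bystander: small dropper bottle standing, 42 mm wide, 106 mm high; origin at the centre of its underside
- marker_by: bystander: felt marker lying on the worktop, 140x16x18 mm; origin under its middle
There are look-alikes about, which are no part of the job. What is shaped like the tin but red is not meant.

How it is judged:
By the outcome, as a careful person would: the job done as asked, in the order asked, and still so for the second after the job is handed in, with the robot touching nothing.
It also fails if it takes over 59 s, if anything falls off the work surface, if the arm or the gripper's body presses on something with over 40 N, if the wrist force passes 120 N, or if a joint passes its speed limit or range.

## Working session

There is one attempt and no reset: what is moved stays moved. The work goes in short steps, Python scripts to look and compute and a shell command to move; the robot and the scene stay as the last step left them, time stands still between calls to the robot, and variables do not carry over. Pictures are saved under pics/ and viewed, at most 10 in all, crops included, and the job is handed in when it is done.

```bash
mkdir -p pics; ls
python3 - <<'E'
from workcell import observe, read_camera, hold_point_z
import cv2, numpy as np
print(observe(), hold_point_z)
for n in ("scene","top"):
    c=read_camera(n); cv2.imwrite(f"pics/{n}.png",c["frame"]); print(n,{k:np.round(v,4).tolist() for k,v in c.items() if k!="frame"})
E
```

```text
pics
{'clock': 0.0, 'joint_pos': array([-1.27460703e+00,  3.00528849e-01,  1.52157804e+00, -4.31480492e-07,
        1.32068309e+00, -6.65899531e-02]), 'qvel': array([-0.00054158, -0.00214379, -0.00104031, -0.00132234, -0.00191457,
       -0.00076256]), 'effort': array([-1.71726664e-03, -5.43501234e+01, -3.61798131e+01, -1.89292364e-04,
        3.98687494e-03, -5.36200196e-05]), 'eef_pos': array([ 0.19511649, -0.51398391,  0.23069092]), 'ee_rot': array([ 9.83593773e-01,  1.80396596e-01, -6.87825564e-05, -5.94693976e-04]), 'wrist_force': array([-0.6337075 , -0.9356403 , -0.63175469]), 'wrist_torque': array([-0.00843442, -0.02178949,  0.01771605]), 'finger_force': 0.0, 'width': 0.9999404019511516} 0.0187
scene {'fx': 516.4093, 'fy': 516.4093, 'cx': 325.2171, 'cy': 237.1873, 'rvec': [1.5438, -1.9177, 0.8489], 'tvec': [0.2236, 0.3707, 1.3386]}
top {'fx': 595.6127, 'fy': 595.6127, 'cx': 324.383, 'cy': 241.424, 'rvec': [2.2496, -1.7994, 0.2972], 'tvec': [-0.0166, 0.5519, 1.4916]}
```

View pics/top.png

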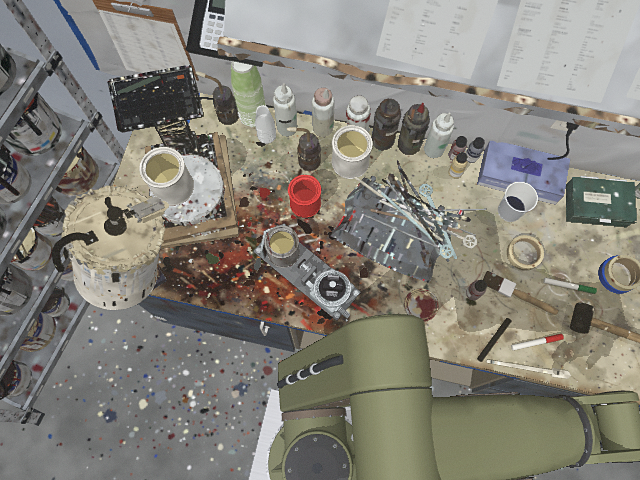

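View pics/scene.png

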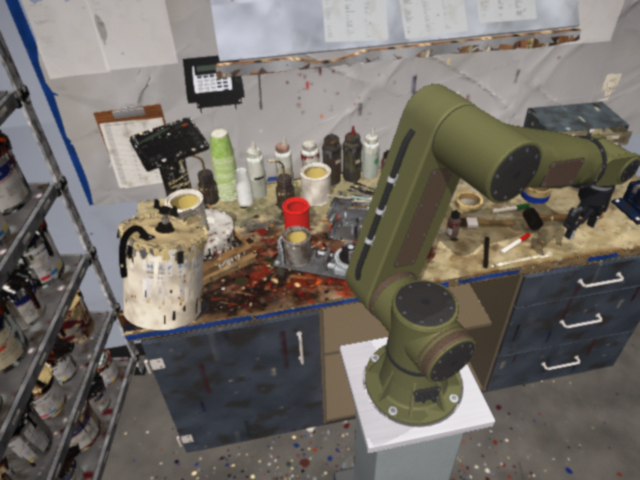

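The top view shows the knob at about (331,284) on its dark ring, and the tin at about (283,243). The clamp runs up and to the left. I'll enlarge it and cast rays.

```bash
cat > h.py <<'E'
import cv2, numpy as np
from scipy.spatial.transform import Rotation as R
from workcell import observe, read_camera
def cast(c,uv,z,pose=None):
    K=np.array([[c["fx"],0,c["cx"]],[0,c["fy"],c["cy"]],[0,0,1]])
    d=np.linalg.solve(K,np.array([uv[0],uv[1],1.0]))
    if "hand_eye" in c:
        T=np.eye(4);T[:3,:3]=R.from_quat(pose["ee_rot"]).as_matrix();T[:3,3]=pose["eef_pos"];T=T@np.array(c["hand_eye"])
        M,o=T[:3,:3],T[:3,3]
    else:
        M=cv2.Rodrigues(np.array(c["rvec"]))[0].T;o=-M@np.array(c["tvec"]).ravel()
    d=M@d
    return o+d*(z-o[2])/d[2]
E
python3 - <<'E'
from h import *
c=read_camera("top")
for n,uv,z in [("knob",(331,284),.094),("tin",(283,243),.106),("redtin",(305,195),.1),("mixcan",(115,215),.37),("marker?",(530,343),.01),("blk",(494,340),.01)]: print(n,cast(c,uv,z).round(3))
f=c["frame"][200:340,240:400]; cv2.imwrite("pics/crop.png",cv2.resize(f,None,fx=5,fy=4.28 and 5,interpolation=cv2.INTER_CUBIC)[:600])
print(c["frame"].shape)
E
```

```text
knob [0.431 0.063 0.094]
tin [0.508 0.209 0.106]
redtin [0.656 0.184 0.1  ]
mixcan [0.409 0.546 0.37 ]
marker? [ 0.411 -0.483  0.01 ]
blk [ 0.398 -0.389  0.01 ]
(480, 640, 3)
```

View pics/crop.png

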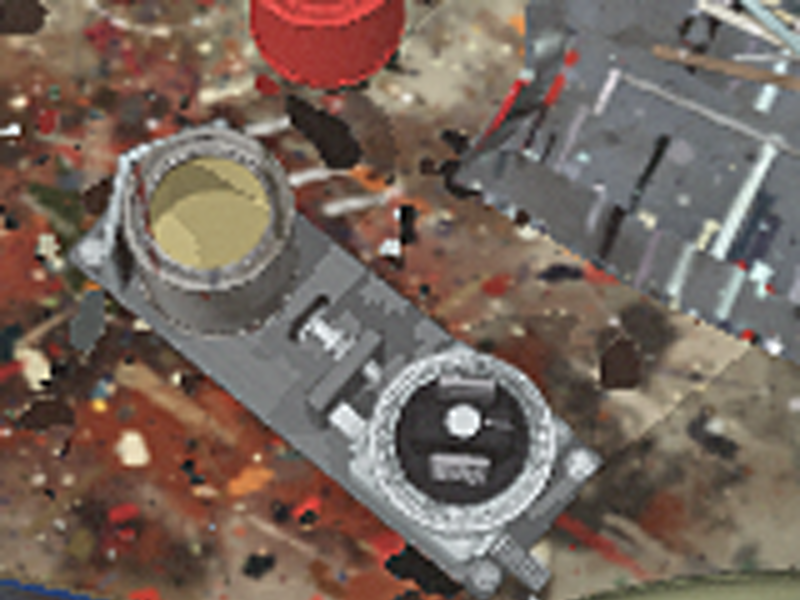

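The crop shows the ring centre near crop (463,440), the tabs at (467,385) and (460,467), and the knob's centre at (464,420). I'll work out the pinch direction and the move.

Run:
```python
from h import *
c=read_camera("top")
P=lambda x,y,z:cast(c,(240+x/5,200+y/5),z)
a,b,k,r,t=P(467,385,.098),P(460,467,.098),P(464,420,.094),P(463,440,.054),P(211,212,.106)
for n,v in zip(["a","b","core","ring","tin"],[a,b,k,r,t]): print(n,v.round(4))
print("tab mid",(a+b)/2,"dir deg",np.degrees(np.arctan2(*(a-b)[1::-1])),"clamp",np.degrees(np.arctan2(*(t-r)[1::-1])),np.linalg.norm((t-r)[:2]))
print(R.from_quat(observe()["ee_rot"]).as_matrix().round(3))
```

```text
a [0.4497 0.0604 0.098 ]
b [0.4065 0.0546 0.098 ]
core [0.4322 0.0581 0.094 ]
ring [0.4315 0.0577 0.054 ]
tin [0.5096 0.2111 0.106 ]
tab mid [0.42813472 0.05754568 0.098     ] dir deg 7.638579834466759 clamp 63.03672269624269 0.1721461629166544
[[ 0.935  0.355 -0.   ]
 [ 0.355 -0.935  0.001]
 [ 0.    -0.001 -1.   ]]
```

```bash
python3 -m jog '[{"az":-8.5},{"az":-8.5},{"az":-8.5},{"az":-8.5},{"az":-8.5},{"az":-8.5},{"az":-8.5},{"az":-8.5},{"az":-8.5},{"az":0}]'
python3 - <<'E'
from h import *
o=observe();M=R.from_quat(o["ee_rot"]).as_matrix();print(M.round(3),o["joint_pos"].round(3))
print(M.T@(np.array([.431,.058,.20])-o["eef_pos"])*1000)
E
```

```text
[[ 0.935  0.355 -0.   ]
 [ 0.355 -0.935  0.001]
 [ 0.    -0.001 -1.   ]] [-1.275  0.3    1.521  0.     1.321 -0.067]
[ 423.5371569  -451.09493715   31.2868231 ]invalid input at $[0]: expected keys dx, dy, dz, ax, ay, az, claw
```

All keys are required in every row.

```bash
python3 -m jog '[{"dx":0,"dy":0,"dz":0,"ax":0,"ay":0,"az":-8.5,"claw":1},{"dx":0,"dy":0,"dz":0,"ax":0,"ay":0,"az":-8.5,"claw":1},{"dx":0,"dy":0,"dz":0,"ax":0,"ay":0,"az":-8.5,"claw":1},{"dx":0,"dy":0,"dz":0,"ax":0,"ay":0,"az":-8.5,"claw":1},{"dx":0,"dy":0,"dz":0,"ax":0,"ay":0,"az":-8.5,"claw":1},{"dx":0,"dy":0,"dz":0,"ax":0,"ay":0,"az":-8.5,"claw":1},{"dx":0,"dy":0,"dz":0,"ax":0,"ay":0,"az":-8.5,"claw":1},{"dx":0,"dy":0,"dz":0,"ax":0,"ay":0,"az":-8.5,"claw":1},{"dx":0,"dy":0,"dz":0,"ax":0,"ay":0,"az":-8.5,"claw":1},{"dx":0,"dy":0,"dz":0,"ax":0,"ay":0,"az":0,"claw":1}]'
python3 - <<'E'
from h import *
o=observe();M=R.from_quat(o["ee_rot"]).as_matrix();print(M.round(3),o["joint_pos"].round(3))
print(M.T@(np.array([.431,.058,.20])-o["eef_pos"])*1000)
E
```

```text
clock: 1.2
eef_pos: [0.1952, -0.5141, 0.2311]
ee_rot: [0.66, 0.751, 0.0, -0.0]
wrist_force: [-0.3, 0.2, 1.2]
width: 0.999
finger_force: 0.0
[[-0.129  0.992 -0.   ]
 [ 0.992  0.129  0.   ]
 [ 0.    -0.    -1.   ]] [-1.275  0.3    1.521  0.     1.321 -1.404]
[536.83135483 307.83072392  31.27304151]
```

```bash
python3 -m jog '[{"dx":36,"dy":20.5,"dz":0,"ax":0,"ay":0,"az":0,"claw":1},{"dx":36,"dy":20.5,"dz":0,"ax":0,"ay":0,"az":0,"claw":1},{"dx":36,"dy":20.5,"dz":0,"ax":0,"ay":0,"az":0,"claw":1},{"dx":36,"dy":20.5,"dz":0,"ax":0,"ay":0,"az":0,"claw":1},{"dx":36,"dy":20.5,"dz":0,"ax":0,"ay":0,"az":0,"claw":1},{"dx":36,"dy":20.5,"dz":0,"ax":0,"ay":0,"az":0,"claw":1},{"dx":36,"dy":20.5,"dz":0,"ax":0,"ay":0,"az":0,"claw":1},{"dx":36,"dy":20.5,"dz":0,"ax":0,"ay":0,"az":0,"claw":1},{"dx":36,"dy":20.5,"dz":0,"ax":0,"ay":0,"az":0,"claw":1},{"dx":36,"dy":20.5,"dz":0,"ax":0,"ay":0,"az":0,"claw":1}]' | head -3
python3 -m jog '[{"dx":36,"dy":20.5,"dz":0,"ax":0,"ay":0,"az":0,"claw":1},{"dx":36,"dy":20.5,"dz":0,"ax":0,"ay":0,"az":0,"claw":1},{"dx":36,"dy":20.5,"dz":0,"ax":0,"ay":0,"az":0,"claw":1},{"dx":36,"dy":20.5,"dz":0,"ax":0,"ay":0,"az":0,"claw":1},{"dx":36,"dy":20.5,"dz":0,"ax":0,"ay":0,"az":0,"claw":1},{"dx":0,"dy":0,"dz":0,"ax":0,"ay":0,"az":0,"claw":1},{"dx":0,"dy":0,"dz":0,"ax":0,"ay":0,"az":0,"claw":1}]'
python3 - <<'E'
from h import *
o=observe();c=read_camera("wrist");cv2.imwrite("pics/w1.png",c["frame"]);print(c["hand_eye"],c["fx"],o["joint_pos"].round(3))
np.save("pose1.npy",{"ee_rot":o["ee_rot"],"eef_pos":o["eef_pos"],**{k:v for k,v in c.items()}},allow_pickle=True)
E
```

```text
clock: 2.2
eef_pos: [0.3531, -0.1295, 0.2315]
ee_rot: [0.663, 0.749, 0.0, 0.0]
clock: 2.9
eef_pos: [0.4316, 0.061, 0.231]
ee_rot: [0.661, 0.75, -0.0, -0.0]
wrist_force: [0.3, 0.2, 0.6]
width: 0.993
finger_force: 0.0
[[ 3.67063898e-05 -9.52229451e-01 -3.05383482e-01  7.79810436e-02]
 [ 9.99999925e-01 -8.27789419e-05  3.78314284e-04 -8.17991243e-04]
 [-3.85521324e-04 -3.05383473e-01  9.52229377e-01 -1.42096925e-01]
 [ 0.00000000e+00  0.00000000e+00  0.00000000e+00  1.00000000e+00]] 363.20600468597473 [ 0.056  0.043  1.823 -0.     1.277 -0.069]
```

View pics/w1.png

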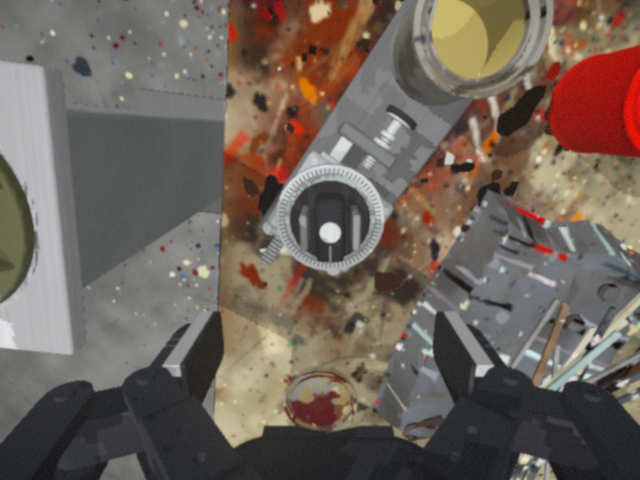

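The wrist view shows the knob dot at (330,232), with the grey tabs on either side at about x = 305 and x = 355. I'll enlarge this part for the yaw.

Run:
```python
from h import *
c=np.load("pose1.npy",allow_pickle=True).item()
cv2.imwrite("pics/w1c.png",cv2.resize(c["frame"][160:280,265:395],None,fx=5,fy=5,interpolation=cv2.INTER_CUBIC))
M=R.from_quat(c["ee_rot"]).as_matrix()
for uv,z in [((330,232),.094),((331,219),.054)]:
    p=cast(c,uv,z,c);print(p.round(4),(M.T@(p-c["eef_pos"])*1000).round(1))
```

```text
[0.4328 0.0594 0.094 ] [ -1.7   1.1 137. ]
[0.4338 0.0603 0.054 ] [ -0.9   2.2 177. ]
```

View pics/w1c.png

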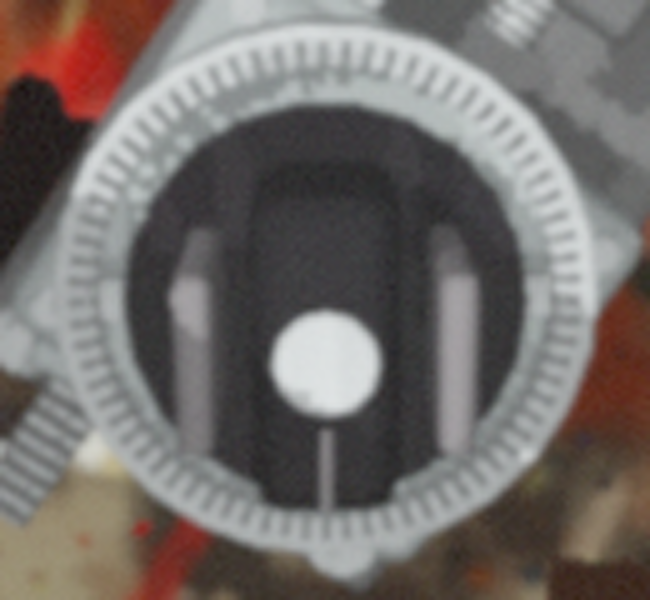

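```bash
python3 -m jog '[{"dx":-1.3,"dy":1.6,"dz":0,"ax":0,"ay":0,"az":0,"claw":1},{"dx":0,"dy":0,"dz":30,"ax":0,"ay":0,"az":0,"claw":1},{"dx":0,"dy":0,"dz":30,"ax":0,"ay":0,"az":0,"claw":1},{"dx":0,"dy":0,"dz":30,"ax":0,"ay":0,"az":0,"claw":1},{"dx":0,"dy":0,"dz":30,"ax":0,"ay":0,"az":0,"claw":1},{"dx":0,"dy":0,"dz":20,"ax":0,"ay":0,"az":0,"claw":1},{"dx":0,"dy":0,"dz":15,"ax":0,"ay":0,"az":0,"claw":1},{"dx":0,"dy":0,"dz":14,"ax":0,"ay":0,"az":0,"claw":1},{"dx":0,"dy":0,"dz":0,"ax":0,"ay":0,"az":0,"claw":1},{"dx":0,"dy":0,"dz":0,"ax":0,"ay":0,"az":0,"claw":1}]'
python3 - <<'E'
from h import *
o=observe();c=read_camera("wrist");cv2.imwrite("pics/w2.png",c["frame"]);print(o["wrist_torque"].round(3),o["wrist_force"].round(2),o["joint_pos"].round(3))
E
```

```text
clock: 3.95
eef_pos: [0.4336, 0.0587, 0.0628]
ee_rot: [0.661, 0.75, 0.0, 0.0]
wrist_force: [0.2, -0.9, -0.4]
width: 1.003
finger_force: 0.0
[ 0.051  0.003 -0.047] [ 0.25 -0.92 -0.36] [ 0.051  0.289  1.984 -0.     0.868 -0.075]
```

View pics/w2.png

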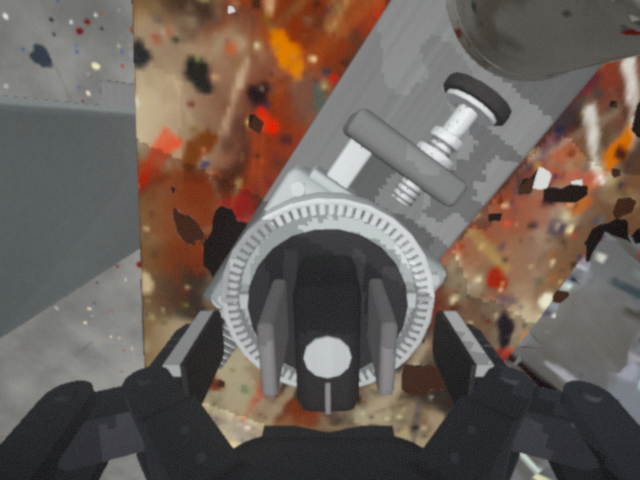

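The tabs stand evenly between the fingers: dot at x = 327, finger midpoint about 327. I'm closing on them.

```bash
python3 -m jog '[{"dx":0,"dy":0,"dz":0,"ax":0,"ay":0,"az":0,"claw":-1},{"dx":0,"dy":0,"dz":0,"ax":0,"ay":0,"az":0,"claw":-1},{"dx":0,"dy":0,"dz":0,"ax":0,"ay":0,"az":0,"claw":-1},{"dx":0,"dy":0,"dz":0,"ax":0,"ay":0,"az":0,"claw":-1},{"dx":0,"dy":0,"dz":0,"ax":0,"ay":0,"az":0,"claw":-1},{"dx":0,"dy":0,"dz":0,"ax":0,"ay":0,"az":0,"claw":-1},{"dx":0,"dy":0,"dz":0,"ax":0,"ay":0,"az":0,"claw":-1},{"dx":0,"dy":0,"dz":0,"ax":0,"ay":0,"az":0,"claw":-1}]'
cat > s.py <<'E'
from h import *
o=observe();M=R.from_quat(o["ee_rot"]).as_matrix()
d=np.degrees(np.arctan2(M[1,1],M[0,1]))
print("F",o["wrist_force"].round(1),"T",o["wrist_torque"].round(3),"yaw",d.round(2),"w",round(o["width"]*85,1),"ff",round(float(o["finger_force"]),1),o["eef_pos"].round(4))
E
python3 s.py
```

```text
clock: 4.8
eef_pos: [0.4337, 0.0594, 0.0639]
ee_rot: [0.661, 0.751, 0.0, 0.0]
wrist_force: [-12.1, -2.9, 28.9]
width: 0.391
finger_force: 57.4
F [-12.1  -2.9  28.9] T [-0.36   2.133  0.113] yaw 7.3 w 33.2 ff 57.4 [0.4337 0.0594 0.0639]
```

```bash
python3 -m jog '[{"dx":0,"dy":-0.5,"dz":-1,"ax":0,"ay":0,"az":0,"claw":-1},{"dx":0,"dy":0,"dz":0,"ax":0,"ay":0,"az":0,"claw":-1},{"dx":0,"dy":0,"dz":0,"ax":0,"ay":0,"az":0,"claw":-1}]'|head -1;python3 s.py
```

```text
clock: 5.1
F [-3.4 -0.7 13.1] T [-0.096  0.585  0.047] yaw 7.29 w 32.5 ff 61.7 [0.4335 0.0593 0.0642]
```

```bash
python3 -m jog '[{"dx":0,"dy":0,"dz":-0.5,"ax":0,"ay":0,"az":3,"claw":-1},{"dx":0,"dy":0,"dz":0,"ax":0,"ay":0,"az":3,"claw":-1},{"dx":0,"dy":0,"dz":0,"ax":0,"ay":0,"az":0,"claw":-1},{"dx":0,"dy":0,"dz":0,"ax":0,"ay":0,"az":0,"claw":-1}]'|head -1;python3 s.py
python3 - <<'E'
from h import *
c=read_camera("wrist");cv2.imwrite("pics/w3.png",c["frame"])
E
```

```text
clock: 5.5
F [-0.5 -0.7  5.2] T [-0.133  0.004 -0.045] yaw 1.29 w 32.2 ff 60.6 [0.4334 0.0593 0.0643]
```

View pics/w3.png

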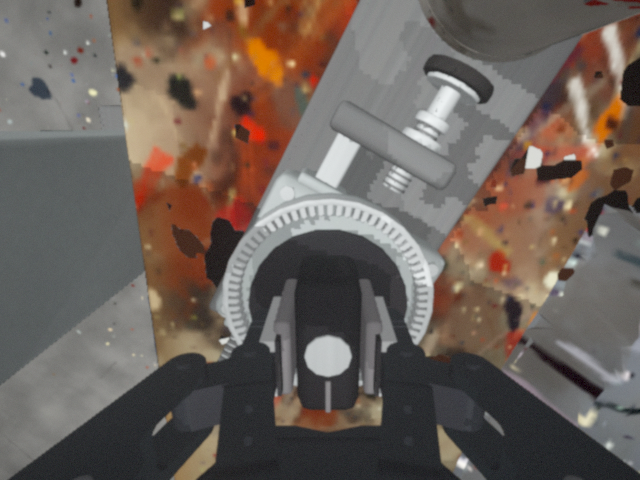

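The knob followed the 6° turn and the foot has not reached the tin yet. I'm turning on, reading the torque after each step.

```bash
for i in 1 2; do python3 -m jog '[{"dx":0,"dy":0,"dz":0,"ax":0,"ay":0,"az":3,"claw":-1},{"dx":0,"dy":0,"dz":0,"ax":0,"ay":0,"az":3,"claw":-1},{"dx":0,"dy":0,"dz":0,"ax":0,"ay":0,"az":0,"claw":-1},{"dx":0,"dy":0,"dz":0,"ax":0,"ay":0,"az":0,"claw":-1}]'|head -1;python3 s.py; done
```

```text
clock: 5.95
F [-0.8 -0.3  5.8] T [-0.073  0.02   0.006] yaw -4.71 w 32.6 ff 60.7 [0.4334 0.0593 0.0643]
clock: 6.35
F [-0.1 -1.1  5.7] T [-0.09   0.027 -0.101] yaw -10.71 w 32.2 ff 60.7 [0.4334 0.0593 0.0643]
```

```bash
for i in 1 2; do python3 -m jog '[{"dx":0,"dy":0,"dz":0,"ax":0,"ay":0,"az":3,"claw":-1},{"dx":0,"dy":0,"dz":0,"ax":0,"ay":0,"az":3,"claw":-1},{"dx":0,"dy":0,"dz":0,"ax":0,"ay":0,"az":0,"claw":-1},{"dx":0,"dy":0,"dz":0,"ax":0,"ay":0,"az":0,"claw":-1}]'|head -1;python3 s.py; done
```

```text
clock: 6.75
F [-0.5  0.   5.3] T [-0.105  0.092 -0.046] yaw -16.71 w 32.2 ff 60.7 [0.4334 0.0593 0.0643]
clock: 7.15
F [-1.  -0.4  5.5] T [-0.197  0.127 -0.059] yaw -22.7 w 32.2 ff 60.7 [0.4333 0.0593 0.0643]
```

```bash
cat >> s.py <<'E'
T=[];E=[]
for i in range(5):
    read_camera("wrist");o=observe();T.append(o["wrist_torque"][2]);E.append(o["effort"][5])
print("Tz mean",np.mean(T).round(3),np.std(T).round(3),"eff6",np.mean(E).round(3))
E
python3 s.py; python3 -m jog '[{"dx":0,"dy":0,"dz":0,"ax":0,"ay":0,"az":3,"claw":-1},{"dx":0,"dy":0,"dz":0,"ax":0,"ay":0,"az":1,"claw":-1},{"dx":0,"dy":0,"dz":0,"ax":0,"ay":0,"az":0,"claw":-1}]'|head -1;python3 s.py
```

```text
F [-1.  -0.4  5.5] T [-0.197  0.127 -0.059] yaw -22.7 w 32.2 ff 60.7 [0.4333 0.0593 0.0643]
Tz mean -0.048 0.034 eff6 -0.048
clock: 7.7
F [-1.  -0.8  6.2] T [-0.111  0.179 -0.043] yaw -26.73 w 32.2 ff 60.7 [0.4333 0.0593 0.0643]
Tz mean -0.043 0.02 eff6 -0.023
```

```bash
for i in 1 2; do python3 -m jog '[{"dx":0,"dy":0,"dz":0,"ax":0,"ay":0,"az":3,"claw":-1},{"dx":0,"dy":0,"dz":0,"ax":0,"ay":0,"az":2,"claw":-1},{"dx":0,"dy":0,"dz":0,"ax":0,"ay":0,"az":0,"claw":-1}]'|head -1;python3 s.py; done
```

```text
clock: 8.25
F [-1.5  0.1  6.1] T [-0.176  0.148 -0.07 ] yaw -31.77 w 32.1 ff 60.7 [0.4333 0.0593 0.0642]
Tz mean -0.032 0.025 eff6 0.005
clock: 8.8
F [-1.  -1.1  6.9] T [-0.187  0.161 -0.05 ] yaw -36.77 w 32.4 ff 60.7 [0.4333 0.0593 0.0643]
Tz mean -0.05 0.016 eff6 0.005
```

```bash
for i in 1; do python3 -m jog '[{"dx":0,"dy":0,"dz":0,"ax":0,"ay":0,"az":3,"claw":-1},{"dx":0,"dy":0,"dz":0,"ax":0,"ay":0,"az":2,"claw":-1},{"dx":0,"dy":0,"dz":0,"ax":0,"ay":0,"az":0,"claw":-1}]'|head -1;python3 s.py; done
python3 - <<'E'
from h import *
c=read_camera("wrist");cv2.imwrite("pics/w4.png",c["frame"])
E
```

```text
clock: 9.35
F [-1.8 -0.6  6.9] T [-0.157  0.159  0.044] yaw -41.76 w 32.5 ff 60.7 [0.4333 0.0593 0.0643]
Tz mean 0.054 0.038 eff6 0.094
```

View pics/w4.png

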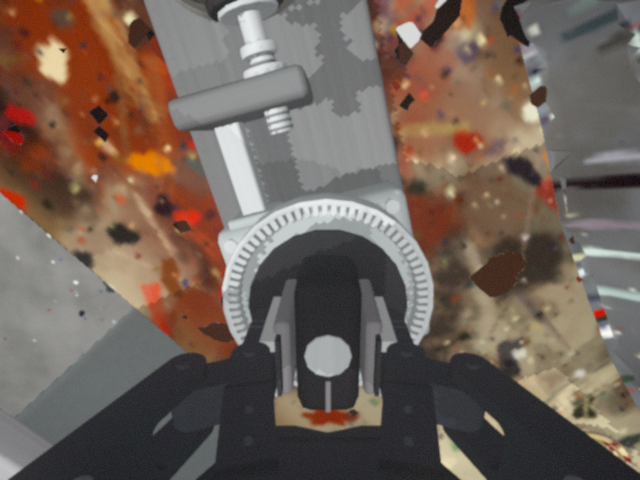

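Contact has begun: torque is up 0.10 N·m and the foot is at the tin wall. I'm continuing in smaller steps.

```bash
for i in 1 2; do python3 -m jog '[{"dx":0,"dy":0,"dz":0,"ax":0,"ay":0,"az":2,"claw":-1},{"dx":0,"dy":0,"dz":0,"ax":0,"ay":0,"az":1,"claw":-1},{"dx":0,"dy":0,"dz":0,"ax":0,"ay":0,"az":0,"claw":-1}]'|head -1;python3 s.py; done
```

```text
clock: 9.95
F [-1.1 -0.6  6.2] T [-0.2    0.095  0.101] yaw -44.72 w 32.4 ff 60.8 [0.4333 0.0593 0.0643]
Tz mean 0.099 0.02 eff6 0.112
clock: 10.5
F [-1.3 -0.3  6.1] T [-0.217  0.239  0.198] yaw -47.71 w 32.2 ff 60.8 [0.4333 0.0593 0.0643]
Tz mean 0.19 0.022 eff6 0.201
```

```bash
for i in 1 2; do python3 -m jog '[{"dx":0,"dy":0,"dz":0,"ax":0,"ay":0,"az":2,"claw":-1},{"dx":0,"dy":0,"dz":0,"ax":0,"ay":0,"az":1,"claw":-1},{"dx":0,"dy":0,"dz":0,"ax":0,"ay":0,"az":0,"claw":-1}]'|head -1;python3 s.py; done
```

```text
clock: 11.05
F [-1.2 -0.3  6.5] T [-0.201  0.231  0.296] yaw -50.7 w 32.1 ff 60.8 [0.4333 0.0593 0.0643]
Tz mean 0.26 0.021 eff6 0.295
clock: 11.6
F [-2.1 -1.1  6.8] T [-0.172  0.237  0.37 ] yaw -53.69 w 32.3 ff 60.8 [0.4333 0.0593 0.0643]
Tz mean 0.364 0.044 eff6 0.389
```

```bash
python3 -m jog '[{"dx":0,"dy":0,"dz":0,"ax":0,"ay":0,"az":2,"claw":-1},{"dx":0,"dy":0,"dz":0,"ax":0,"ay":0,"az":2,"claw":-1},{"dx":0,"dy":0,"dz":0,"ax":0,"ay":0,"az":0,"claw":-1}]'|head -1;python3 s.py;  python3 -m jog '[{"dx":0,"dy":0,"dz":0,"ax":0,"ay":0,"az":1.5,"claw":-1},{"dx":0,"dy":0,"dz":0,"ax":0,"ay":0,"az":0,"claw":-1}]'|head -1;python3 s.py
```

```text
clock: 12.15
F [-1.7 -0.3  7.7] T [-0.162  0.218  0.491] yaw -57.71 w 31.9 ff 60.8 [0.4332 0.0593 0.0643]
Tz mean 0.497 0.034 eff6 0.544
clock: 12.6
F [-2.6  0.9  7.3] T [-0.15   0.217  0.535] yaw -59.18 w 32.1 ff 60.8 [0.4333 0.0593 0.0643]
Tz mean 0.531 0.016 eff6 0.575
```

The torque corresponds to about 20 N, and the knob is just past tooth 13. I'll add a small margin and then let go.

```bash
python3 -m jog '[{"dx":0,"dy":0,"dz":0,"ax":0,"ay":0,"az":0.7,"claw":-1},{"dx":0,"dy":0,"dz":0,"ax":0,"ay":0,"az":0,"claw":-1}]'|head -1;python3 s.py;  python3 -m jog '[{"dx":0,"dy":0,"dz":0,"ax":0,"ay":0,"az":0,"claw":1},{"dx":0,"dy":0,"dz":0,"ax":0,"ay":0,"az":0,"claw":1},{"dx":0,"dy":0,"dz":0,"ax":0,"ay":0,"az":0,"claw":1},{"dx":0,"dy":0,"dz":0,"ax":0,"ay":0,"az":0,"claw":1},{"dx":0,"dy":0,"dz":0,"ax":0,"ay":0,"az":0,"claw":1},{"dx":0,"dy":0,"dz":0,"ax":0,"ay":0,"az":0,"claw":1},{"dx":0,"dy":0,"dz":0,"ax":0,"ay":0,"az":0,"claw":1},{"dx":0,"dy":0,"dz":0,"ax":0,"ay":0,"az":0,"claw":1}]'|head -1;python3 s.py
python3 - <<'E'
from h import *
c=read_camera("wrist");cv2.imwrite("pics/w5.png",c["frame"])
E
```

```text
clock: 13.05
F [-1.5 -0.1  6.8] T [-0.183  0.276  0.598] yaw -59.86 w 32.4 ff 60.9 [0.4332 0.0593 0.0643]
Tz mean 0.59 0.021 eff6 0.597
clock: 14.1
F [ 0.2  0.4 -0.8] T [ 0.064 -0.007 -0.012] yaw -59.92 w 85.3 ff 0.0 [0.433  0.0593 0.0638]
Tz mean -0.035 0.039 eff6 0.0
```

View pics/w5.png

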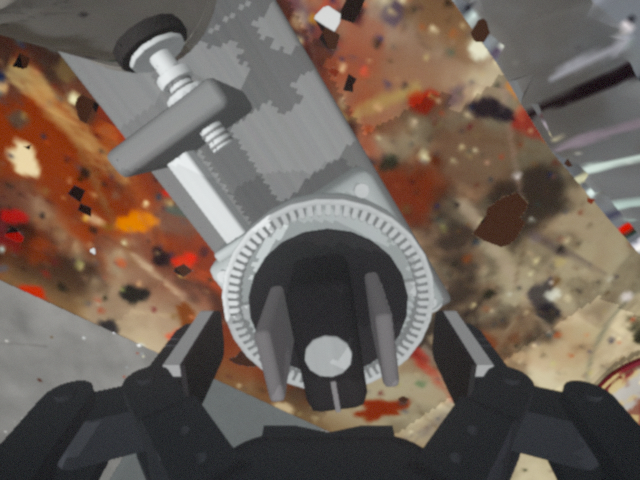

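Both tabs have sprung out and the foot is on the tin. The knob backed off some degrees relative to the gripper. I'll measure how much by comparing w2 and w5.

Run:
```python
from h import *
a=cv2.imread("pics/w2.png")[265:425,240:420];b=cv2.imread("pics/w5.png")[265:425,240:420]
cv2.imwrite("pics/cmp.png",cv2.resize(np.hstack([a,b]),None,fx=2.2,fy=2.2*1.5,interpolation=cv2.INTER_CUBIC))
```

```text
(no output)
```

View pics/cmp.png

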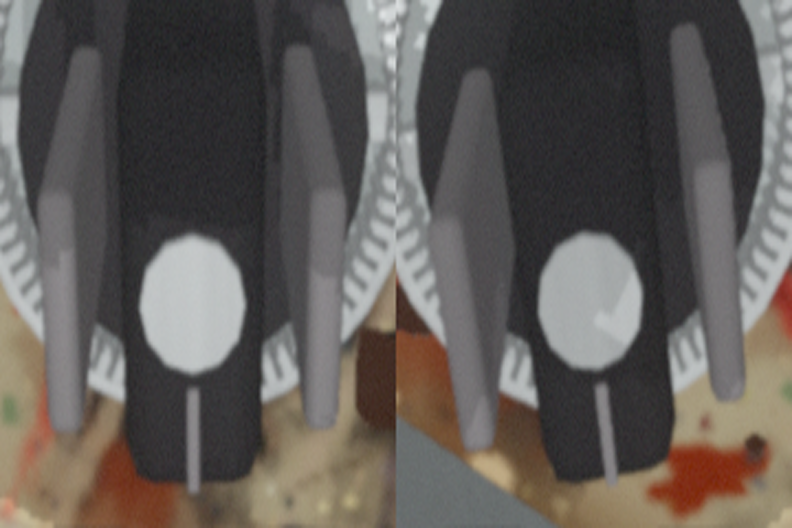

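Run:
```python
from h import *
c=read_camera("wrist")
o=observe()
P=dict(eef_pos=o["eef_pos"],ee_rot=np.array([.661,.7504,0,0]))
def ang(L): 
    q=[cast(c,(240+x/2.2,265+y/3.3),.098,P)[:2] for x,y in L]
    l=(q[0]+q[1])/2; r=(q[2]+q[3])/2
    f=lambda d:np.degrees(np.arctan2(d[1],d[0])).round(1)
    return f(r-l),f(q[1]-q[0]),f(q[3]-q[2]),np.linalg.norm(r-l).round(4)
print(ang([(55,190),(66,428),(327,190),(320,425)]));print(ang([(52,218),(84,447),(315,165),(334,396)]))
```

```text
(np.float64(7.5), np.float64(-82.3), np.float64(-82.1), np.float64(0.0415))
(np.float64(16.3), np.float64(-75.3), np.float64(-73.8), np.float64(0.041))
```

The knob backed off about 8° while the pads opened, so it sits on tooth 12 (59.8°). That is only about 12–13 N, too near the 10 N limit. I'll pinch again at the knob's present angle and release a little further on, so it locks at tooth 13, about 19 N.

```bash
python3 -m jog '[{"dx":0,"dy":0,"dz":0,"ax":0,"ay":0,"az":-4,"claw":1},{"dx":0,"dy":0,"dz":0,"ax":0,"ay":0,"az":-3.5,"claw":1},{"dx":0,"dy":0,"dz":0,"ax":0,"ay":0,"az":0,"claw":-1},{"dx":0,"dy":0,"dz":0,"ax":0,"ay":0,"az":0,"claw":-1},{"dx":0,"dy":0,"dz":0,"ax":0,"ay":0,"az":0,"claw":-1},{"dx":0,"dy":0,"dz":0,"ax":0,"ay":0,"az":0,"claw":-1},{"dx":0,"dy":0,"dz":0,"ax":0,"ay":0,"az":0,"claw":-1},{"dx":0,"dy":0,"dz":0,"ax":0,"ay":0,"az":0,"claw":-1},{"dx":0,"dy":0,"dz":0,"ax":0,"ay":0,"az":0,"claw":-1},{"dx":0,"dy":0,"dz":0,"ax":0,"ay":0,"az":0,"claw":-1}]'|head -1;python3 s.py
python3 -m jog '[{"dx":0,"dy":0,"dz":0,"ax":0,"ay":0,"az":2,"claw":-1},{"dx":0,"dy":0,"dz":0,"ax":0,"ay":0,"az":2,"claw":-1},{"dx":0,"dy":0,"dz":0,"ax":0,"ay":0,"az":0,"claw":-1}]'|head -1;python3 s.py
```

```text
clock: 15.45
F [-9.6 -0.6 26.2] T [0.02  1.658 0.359] yaw -52.44 w 32.6 ff 57.3 [0.4335 0.0594 0.0653]
Tz mean 0.398 0.017 eff6 0.37
clock: 16.0
F [-9.7 -0.8 25.8] T [0.008 1.611 0.421] yaw -56.5 w 32.7 ff 57.4 [0.4335 0.0594 0.0653]
Tz mean 0.417 0.029 eff6 0.477
```

```bash
python3 -m jog '[{"dx":-0.4,"dy":-0.3,"dz":-1.3,"ax":0,"ay":0,"az":0,"claw":-1},{"dx":0,"dy":0,"dz":0,"ax":0,"ay":0,"az":2,"claw":-1},{"dx":0,"dy":0,"dz":0,"ax":0,"ay":0,"az":2,"claw":-1},{"dx":0,"dy":0,"dz":0,"ax":0,"ay":0,"az":0,"claw":-1}]'|head -1;python3 s.py
```

```text
clock: 16.65
F [ 1.2 -0.3  6.1] T [ 0.004 -0.098  0.552] yaw -60.49 w 32.2 ff 62.6 [0.4331 0.0594 0.0657]
Tz mean 0.569 0.028 eff6 0.604
```

```bash
python3 -m jog '[{"dx":0,"dy":0,"dz":0,"ax":0,"ay":0,"az":2,"claw":-1},{"dx":0,"dy":0,"dz":0,"ax":0,"ay":0,"az":0.3,"claw":-1},{"dx":0,"dy":0,"dz":0,"ax":0,"ay":0,"az":0,"claw":-1}]'|head -1;python3 s.py
```

```text
clock: 17.2
F [ 0.3 -0.8  6.8] T [-0.011 -0.107  0.671] yaw -62.72 w 32.2 ff 62.9 [0.4331 0.0594 0.0657]
Tz mean 0.674 0.033 eff6 0.675
```

```bash
python3 -m jog '[{"dx":0,"dy":0,"dz":0,"ax":0,"ay":0,"az":0,"claw":1},{"dx":0,"dy":0,"dz":0,"ax":0,"ay":0,"az":0,"claw":1},{"dx":0,"dy":0,"dz":0,"ax":0,"ay":0,"az":0,"claw":1},{"dx":0,"dy":0,"dz":0,"ax":0,"ay":0,"az":0,"claw":1},{"dx":0,"dy":0,"dz":0,"ax":0,"ay":0,"az":0,"claw":1},{"dx":0,"dy":0,"dz":0,"ax":0,"ay":0,"az":0,"claw":1},{"dx":0,"dy":0,"dz":0,"ax":0,"ay":0,"az":0,"claw":1},{"dx":0,"dy":0,"dz":0,"ax":0,"ay":0,"az":0,"claw":1}]'|head -1;python3 s.py
cat > mark.py <<'E'
from h import *
c=read_camera("wrist");cv2.imwrite("pics/w6.png",c["frame"]);o=observe()
P=dict(eef_pos=np.array([0,0,.064]),ee_rot=np.array([1.,0,0,0]))
for n in ("w2","w3","w4","w5","w6"):
    g=cv2.imread(f"pics/{n}.png",0); s=g[325:385,300:355]
    _,l,st,ce=cv2.connectedComponentsWithStats((s>140).astype(np.uint8)); i=1+st[1:,4].argmax(); d=ce[i]+[300,325]
    r=g[386:406,316:350].astype(float); w=np.clip(r-85,0,None); w[(r>190)]=0
    rows=[(316+(w[k]*np.arange(34)).sum()/w[k].sum(),386+k) for k in range(20) if w[k].sum()>0]
    m=np.median(np.array(rows),axis=0)
    q=cast(c,m,.094,P)-cast(c,d,.094,P)
    print(n,d.round(1),m.round(1),len(rows),"deg",np.degrees(np.arctan2(q[1],-q[0])).round(2))
E
python3 mark.py
```

```text
clock: 18.25
F [ 1.2 -0.5  0.4] T [0.038 0.049 0.042] yaw -62.72 w 85.1 ff 0.0 [0.4325 0.0593 0.0651]
Tz mean -0.009 0.03 eff6 0.001
w2 [327.  356.9] [327.4 395.5] 20 deg -0.43
w3 [327.6 355.8] [327.6 395.5] 20 deg -0.02
w4 [327.4 355.8] [327.6 395.5] 20 deg -0.32
w5 [327.8 356. ] [335.2 395.5] 20 deg -9.12
w6 [328.4 352.9] [338.4 395.5] 20 deg -11.45
```

The knob again locked on tooth 12, at an estimated 13 N. That is the one-tooth loss expected from the firm press. Turning further to hold more would risk denting the tin. I'm retracting and checking the tin.

```bash
python3 -m jog '[{"dx":0,"dy":0,"dz":-10,"ax":0,"ay":0,"az":0,"claw":1},{"dx":0,"dy":0,"dz":-20,"ax":0,"ay":0,"az":0,"claw":1},{"dx":0,"dy":0,"dz":-30,"ax":0,"ay":0,"az":0,"claw":1},{"dx":0,"dy":0,"dz":-30,"ax":0,"ay":0,"az":0,"claw":1},{"dx":0,"dy":0,"dz":-30,"ax":0,"ay":0,"az":0,"claw":1},{"dx":0,"dy":0,"dz":-30,"ax":0,"ay":0,"az":0,"claw":1},{"dx":0,"dy":0,"dz":0,"ax":0,"ay":0,"az":0,"claw":1},{"dx":0,"dy":0,"dz":0,"ax":0,"ay":0,"az":0,"claw":1}]'
python3 - <<'E'
from h import *
c=read_camera("wrist");f=c["frame"];o=observe()
h=cv2.cvtColor(f,cv2.COLOR_BGR2HSV)
def paint(f,pose,c):
    h=cv2.cvtColor(f,cv2.COLOR_BGR2HSV);m=cv2.inRange(h,(20,70,100),(35,255,255))
    _,l,st,ce=cv2.connectedComponentsWithStats(m);i=1+st[1:,4].argmax();return st[i],ce[i].round(1),cast(c,ce[i],.09,pose).round(4)
p1=np.load("pose1.npy",allow_pickle=True).item()
print(paint(p1["frame"],p1,p1));print(paint(f,o,c))
E
```

```text
clock: 19.35
eef_pos: [0.4325, 0.0593, 0.2156]
ee_rot: [0.972, 0.236, 0.001, 0.0]
wrist_force: [-0.8, 0.1, -0.7]
width: 1.0
finger_force: 0.0
(array([ 432,    0,   93,   79, 6118], dtype=int32), array([477. ,  34.6]), array([0.5157, 0.2116, 0.09  ]))
(array([ 116,    0,  100,   72, 5893], dtype=int32), array([167. ,  30.6]), array([0.5062, 0.2151, 0.09  ]))
```

The tin is upright and in its place, within the measurement error, and nothing is touching it. I'm handing in.

```bash
python3 -c "from workcell import finish_job; print(finish_job())"
```

```text
the job is handed in; nothing more can be done
None
```

I handed the job in with the tin clamped upright and both tabs sprung out: I pressed to about 22 N, re-pinched and pressed to about 25 N after too much back-off, and it still locked at an estimated 13 N (force not measured after release; lid, bottle and marker not checked in the images).

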